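# Sort the tip tray and tip the bearings into the catch box

## Task

The tilt tray is for bearings only: take off whatever else has got on it and put that in the wooden returns tray, and put every bearing that lies on the bench onto the tilt tray with the others. Only then lift the tray by the bar on its free edge until all the bearings have slid into the catch box, and lower it gently until it rests level again. Leave the other things on the bench where they are.

Things in the scene. Friction and masses are not known exactly. Their poses are not given: they have to be found in the camera images.
- tip_unit: fixed tip unit: a grey open catch box on its -y side and, on its +y side, a tilt tray hinged along the line between them. Origin on the bench top below the hinge; x runs along the hinge, y from the catch box to the tray's free edge; yaw varies. Hinge cheeks at x = +-142 mm are 78 mm high; under the tray are only two 66 mm rest posts and low rails
- tip_tray (a joint): angle of the tilt tray about its hinge: 0 = level on its posts, grows to 1.2 as the free edge is lifted. Nothing holds it up: it falls back when let go (0.7 kg, about 3.5 N at the bar; let go with the bar more than some 8 mm above rest it slams). Bearings begin to slide somewhere between 0.3 and 1.1 rad, depending on friction
- tip_hinge (a point): point on the hinge axis at the middle of the tray, 62 mm above the bench; the axis is tip_unit's x, through this point. It does not move
- tray_floor (a point): middle of the tilt tray's floor (upper face), 70 mm above the bench when level, turning with the tray, its z normal to the floor; 110 mm out from the hinge axis and 8 mm above it. Floor 260 mm in x, and y = -122 to +115 mm from here; walls rise 18 mm above it on both x sides and the +y side; the -y side, over the catch box, is open
- tray_bar (a point): middle of the handle bar on the tray's free edge, turning with the tray: a round steel bar 12 mm thick, 100 mm long in x, 40 mm clear of the tray wall; 275 mm out from the hinge axis and 12 mm above it (74 mm above the bench when level). It may turn between the fingers while the tray is lifted
- catch_floor (a point): middle of the catch box's inner floor, 4 mm above the bench; inside 262 x 167 mm (x, y); walls 50 mm high, the far (-y) wall 75 mm
- returns_tray: shallow open wooden tray, fixed, 150 x 210 x 35 mm outside (x, y, z), walls and floor 4 to 5 mm; origin at the centre of its underside
- bearing_1: ball bearing, a plain steel ring 47 mm across and 14 mm thick (bore 20 mm, solid to touch); origin at the centre of its underside, z up. Starts flat on the tilt tray. May be absent (None)
- bearing_2: ball bearing, a plain steel ring 47 mm across and 14 mm thick (bore 20 mm, solid to touch); origin at the centre of its underside, z up. Starts flat on the tilt tray. May be absent (None)
- bearing_3: ball bearing, a plain steel ring 47 mm across and 14 mm thick (bore 20 mm, solid to touch); origin at the centre of its underside, z up. Starts flat on the bench to the right. May be absent (None)
- bearing_4: ball bearing, a plain steel ring 47 mm across and 14 mm thick (bore 20 mm, solid to touch); origin at the centre of its underside, z up. Starts flat on the bench to the right. May be absent (None)
- bearing_5: ball bearing, a plain steel ring 47 mm across and 14 mm thick (bore 20 mm, solid to touch); origin at the centre of its underside, z up. Starts flat on the bench to the right. May be absent (None)
- bearing_6: ball bearing, a plain steel ring 47 mm across and 14 mm thick (bore 20 mm, solid to touch); origin at the centre of its underside, z up. Starts flat on the bench to the right. May be absent (None)
- gear: spur gear, steel, 62 mm across the teeth and 12 mm thick, with a hub 28 mm across up to 20 mm; origin at the centre of its underside. Starts flat on the tilt tray or is absent (None)
- piston_1: engine piston standing upright, 48 mm across and 48 mm high; origin at the centre of its underside. Starts on the tilt tray or is absent (None)
- piston_2: engine piston standing upright, 48 mm across and 48 mm high; origin at the centre of its underside. Starts on the tilt tray or is absent (None)
- black_tape: bystander: roll of black tape 66 mm across, 18 mm high, flat on the bench at the front; origin at its underside
- tape_measure: bystander: yellow tape measure 62 x 77 x 35 mm at the front right, beside the bearings; origin at its underside
Not all that is in view belongs to the job. What is shaped like the piston_1 but red or turquoise is not meant.

How it is judged:
By the outcome, as a careful person would: the job done as asked, in the order asked, and still so for the second after the job is handed in, with the robot touching nothing.
Of bearing_1, bearing_2, bearing_3, bearing_4, bearing_5, bearing_6 only 4 to 6 are there at a start; the rules pass over those that are not, and their reading is None.
Of gear, piston_1, piston_2 only 2 to 3 are there at a start; the rules pass over those that are not, and their reading is None.
At some moment in a run one of bearing_3, bearing_4, bearing_5, bearing_6 may be knocked a few centimetres aside while the robot is not near it.
It also fails if it takes over 210 s, if anything falls off the work surface, if the arm or the gripper's body presses on something with over 40 N, if the wrist force passes 120 N, or if a joint passes its speed limit or range.

## Robot

A 6-joint arm with a two-finger parallel gripper is mounted at the origin on a cart in front of the work surface, level with it; the furniture and walls round the work are solid. World frame = base frame: x ahead of the robot, y to its left, z up, the work surface at z = 0. Lengths are in m, angles in rad, forces in N, time in s.
With the tool pointing down it reaches from about 0.425 to 0.95 m from the base axis. Payload 3.5 kg.
Tool frame: the origin (TCP) lies midway between the tips of the shut fingers; the grasp point (between the pads) lies 19 mm behind it; z points along the fingers, y is the line along which they close (so a half turn about z gives the same grasp; the last joint's range is limited). The gripper opens to 85 mm and grips with 20 to 120 N. Pads are 22 mm wide; open, the fingers measure 114 mm over their backs; the gripper's body (76 mm by 85 mm) begins 54 mm behind the grasp point. The pads swing forward as they close: fully open they stand 13 mm farther back than shut.
Start: joints at [-1.448, 0.286, 1.577, -0, 1.279, -0.15], TCP at [0.182, -0.65, 0.231] pointing down, gripper open.
Joint ranges: [-2.77, 2.77], [-0.9, 2.22], [0.21, 2.48], [-1.53, 4.67], [0.24, 2.81], [-2.84, 2.84]. Speed limits (rad/s): [2.79, 2.79, 3.14, 3.14, 3.14, 3.14].

## Interface

Orientations are given as a unit quaternion [x, y, z, w].
In Python, from plant import ctrl gives the robot as it stands.
- The arm moves only by the tool send_rows, never from a script. Its argument "series" is a list that holds one entry, the list of rows, each a list of 7 numbers: the shift along the tool's x, y, z in cm, then the turn, a rotation vector about the tool's x, y, z in rad, then the opening, from -1 (shut) to 1 (fully open). In form: [[[x, y, z, rx, ry, rz, jaw], ...]]. A call has 1 to 10 rows; each row shifts and turns the commanded pose from where the row before left it, along the tool's axes as they then stand; what a row does not reach is not made up. A row lasts 1/8 s, in which the tool goes at most 62.5 mm and 10.7 degrees, less where a joint would pass 70% of its speed; a pose out of reach is approached as far as the arm can. A call is refused whole if a number of a shift passes 6.25 or a number of a turn 0.188, either way. A call with a gripper value outside its range is refused whole. The fingers move at their own pace and stop on an object; "force" is the grip in N (left out, the last holds). Time passes only in rows, so rows that do not move let the fingers close. It gives the time, the measured TCP pose, the force, the opening and the grip force at its end, in the units of the state.
- ctrl.get_state(): the state, without advancing time (a new reading comes with each control period).
- ctrl.read_camera(name): name is "side" or "top" or "wrist"; returns a dict with "img" (400x640x3 uint8, red, green, blue), "fx", "fy", "cx", "cy" (pixels), "R" (3x3) and "t" (3): a world point X has camera coordinates R X + t; the wrist camera has in their place "hand_eye" (4x4, takes a point from camera to tool coordinates, whose origin is the TCP and whose axes are the flange's). Camera axes: x right, y down, z forward; pixel columns grow to the right and rows downward; lengths in m; the calibration is good to about 2 mm. A picture is of the moment at which its call begins: read the wrist's pose just before it. There is no depth.
- ctrl.sign_off(): hands the job in; it is judged then, once.
The state is a dict: "time": time; "qpos": joint angles; "dq": joint speeds; "joint_efforts": joint torques, N m; "eef_pos": TCP position; "tcp_rot": TCP orientation; "contact_force": force on the tool from outside, world axes, zero at the start; "wrist_torque": the same for the moment, N m; "opening": opening from 0.0 (shut) to 1.0 (fully open); "finger_force": force on a finger pad.
Only numpy, scipy, OpenCV 4.12 (cv2) and the standard library are available. Lean on these libraries where they do the work, as an engineer would, in place of code of your own. Each camera call takes 0.05 s, during which the arm holds its last target. There are 200 camera calls.

## Working session

There is one attempt and no reset: what is moved stays moved. The work goes in short steps, Python scripts to look and compute and a tool call to move; the robot and the scene stay as the last step left them, time stands still between calls to the robot, and variables do not carry over. Pictures are saved under pics/ and viewed, at most 14 in all, crops included, and the job is handed in when it is done.

Besides the shell and the picture viewer there is one more tool, called as name(argument=value, ...), one argument or row to a line, values as JSON. send_rows: Moves the arm, as the interface text tells. Its arguments: {"type":"object","properties":{"series":{"type":"array"},"force":{"type":"number"}},"required":["series"]}

```bash
ls; mkdir -p pics; python3 - <<'E'
from plant import ctrl
import cv2,numpy as np
s=ctrl.get_state();print(s)
for n in("side","top"):
    c=ctrl.read_camera(n);cv2.imwrite(f"pics/{n}0.png",c["img"][:,:,::-1]);print(n,{k:np.round(v,4).tolist() for k,v in c.items() if k!="img"})
E
```

```text
pics
{'time': 0.0, 'qpos': array([-1.44802108e+00,  2.87182557e-01,  1.57817413e+00,  4.22310121e-05,
        1.27861002e+00, -1.49987822e-01]), 'dq': array([-4.41750322e-04, -1.52192361e-03,  3.45313409e-04,  5.81380294e-05,
       -2.07699769e-03, -1.25738023e-03]), 'joint_efforts': array([ 1.43633668e-03, -4.05982876e+01, -2.92624587e+01, -9.67778033e-05,
        5.84724054e-03,  1.36266294e-06]), 'eef_pos': array([ 0.18180541, -0.64937318,  0.22993748]), 'tcp_rot': array([ 9.90714577e-01,  1.35953000e-01,  3.63619938e-05, -1.18664282e-03]), 'contact_force': array([ 0.3536515 ,  0.14159136, -0.20291827]), 'wrist_torque': array([-0.00226468,  0.02696969,  0.06500157]), 'finger_force': 0.0, 'opening': 0.9984134707241566}
side {'fx': 385.7506, 'fy': 385.7506, 'cx': 309.4466, 'cy': 202.2657, 'R': [[-0.9521, -0.3056, 0.0009], [-0.2123, 0.6592, -0.7214], [0.2199, -0.687, -0.6926]], 't': [0.4605, 0.1615, 1.1507]}
top {'fx': 377.4665, 'fy': 377.4665, 'cx': 321.134, 'cy': 193.2939, 'R': [[0.0221, -0.9997, 0.0078], [-0.9972, -0.0226, -0.0707], [0.0708, -0.0062, -0.9975]], 't': [-0.039, 0.5093, 1.1787]}
```

View pics/top0.png

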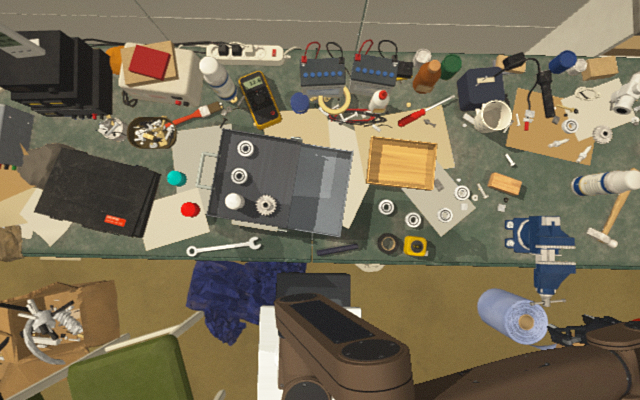

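View pics/side0.png

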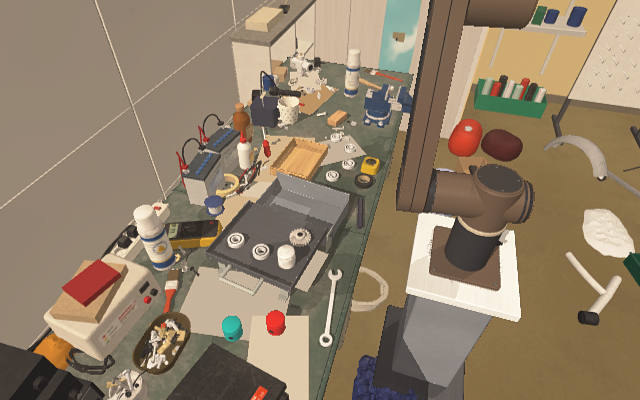

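Top view: tray bearings are at (246,148) and (239,176), a piston at (233,201), and the gear at (265,205). Bench bearings are near (386,207), (413,220), (445,215) and (462,193). The returns tray is at (401,162) and the bar near (205,170). The side view agrees. Next I'll zoom in and measure.

```bash
cat > h.py <<'E'
import numpy as np,cv2
from scipy.spatial.transform import Rotation as Ro
from plant import ctrl
def ray(c,u,v):
    R=np.array(c["R"]);t=np.array(c["t"])
    d=R.T@np.array([(u-c["cx"])/c["fx"],(v-c["cy"])/c["fy"],1]);return -R.T@t,d
def onplane(c,u,v,z):
    o,d=ray(c,u,v);return o+d*(z-o[2])/d[2]
def proj(c,X):
    p=np.array(c["R"])@np.array(X)+np.array(c["t"]);return p[0]/p[2]*c["fx"]+c["cx"],p[1]/p[2]*c["fy"]+c["cy"]
def wristcam():
    s=ctrl.get_state();c=ctrl.read_camera("wrist");H=np.array(c["hand_eye"])
    Rw=Ro.from_quat(s["tcp_rot"]).as_matrix();Rc=Rw@H[:3,:3];o=Rw@H[:3,3]+s["eef_pos"]
    c["R"]=Rc.T;c["t"]=-Rc.T@o;return c
def save(n,im):cv2.imwrite(f"pics/{n}.png",im[:,:,::-1])
E
python3 - <<'E'
from h import *
c=ctrl.read_camera("top");im=c["img"]
save("topz",cv2.resize(im[120:265,190:480],(798,399),interpolation=cv2.INTER_CUBIC))
hsv=cv2.cvtColor(im,cv2.COLOR_RGB2HSV)
def comps(m,lo,hi,z,x0=190,x1=480,y0=120,y1=265):
    k=np.zeros_like(m);k[y0:y1,x0:x1]=m[y0:y1,x0:x1]
    n,l,st,ce=cv2.connectedComponentsWithStats(k)
    for i in range(1,n):
        if lo<st[i,4]<hi:print(st[i].tolist(),ce[i].round(1),onplane(c,*ce[i],z).round(4))
w=((hsv[...,1]<45)&(hsv[...,2]>165)).astype(np.uint8)
print("tray z.084");comps(w,40,500,.084,210,300)
print("bench z.014");comps(w,40,500,.014,370,480,180)
o=((hsv[...,0]>10)&(hsv[...,0]<25)&(hsv[...,1]>100)).astype(np.uint8)
print("wood");comps(o,800,9000,.035,355,450,125,200)
k=np.zeros_like(o);k[125:200,355:450]=o[125:200,355:450]
cs=max(cv2.findContours(k,0,2)[0],key=cv2.contourArea);b=cv2.boxPoints(cv2.minAreaRect(cs))
print([onplane(c,*p,.035).round(3).tolist() for p in b])
c=ctrl.read_camera("side");im=c["img"];save("sidez",cv2.resize(im[150:310,180:400],(800,582),interpolation=cv2.INTER_CUBIC))
E
```

```text
tray z.084
[210, 134, 10, 23, 77] [213.5 146.1] [0.6408 0.3005 0.084 ]
[237, 141, 16, 15, 145] [244.7 148.1] [0.6369 0.2062 0.084 ]
[231, 168, 16, 16, 134] [238.8 175.1] [0.5545 0.2212 0.084 ]
[225, 193, 16, 16, 206] [232.5 200.6] [0.4775 0.2369 0.084 ]
[257, 195, 18, 20, 205] [264.9 204.3] [0.4685 0.14   0.084 ]
[210, 237, 51, 14, 222] [238.1 244.8] [0.347  0.2154 0.084 ]
bench z.014
[453, 183, 17, 29, 255] [461.7 196. ] [ 0.5118 -0.476   0.014 ]
[379, 200, 15, 14, 118] [385.8 206.4] [ 0.4734 -0.234   0.014 ]
[432, 207, 23, 17, 179] [443.9 214.3] [ 0.4523 -0.4192  0.014 ]
[405, 212, 16, 15, 140] [412.6 219.5] [ 0.4335 -0.3194  0.014 ]
wood
[366, 136, 72, 55, 3262] [401.3 162.9] [ 0.6106 -0.2777  0.035 ]
[[0.542, -0.164, 0.035], [0.697, -0.177, 0.035], [0.68, -0.393, 0.035], [0.526, -0.378, 0.035]]
```

View pics/topz.png

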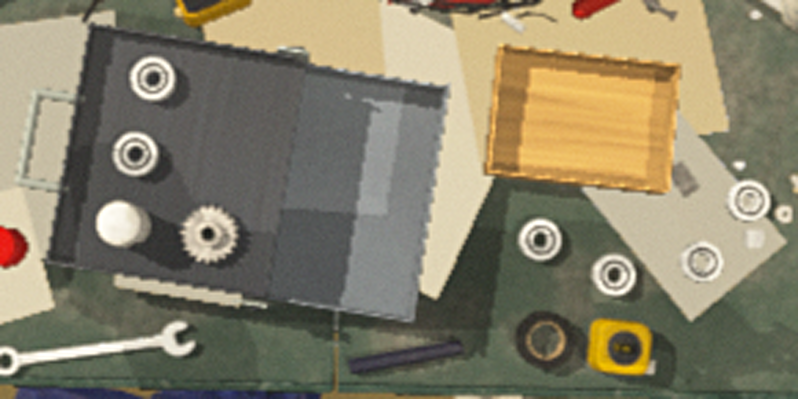

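View pics/sidez.png

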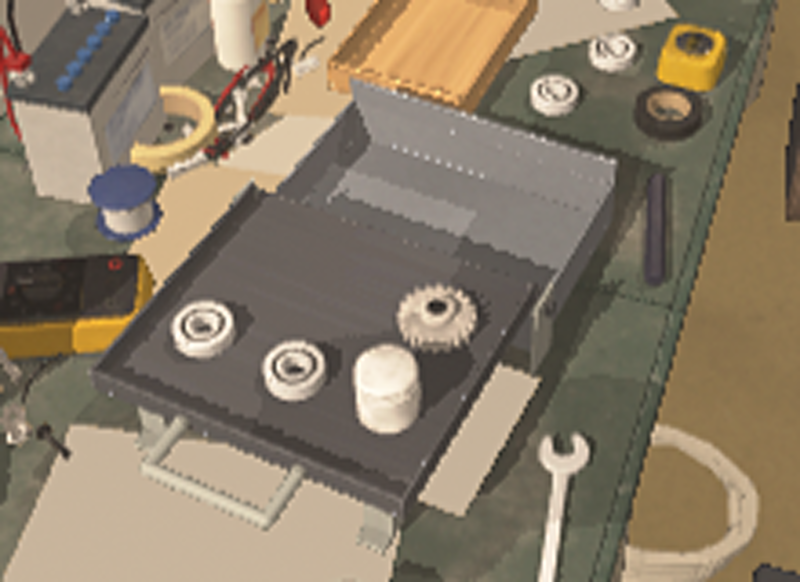

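The zoomed top view shows four bearing-like rings on the bench and one piston, one gear and two bearings on the tray. The side view confirms the tray contents. Next I'll work out the tip-unit frame.

```bash
python3 - <<'E'
from h import *
c=ctrl.read_camera("top")
Z=lambda a,b,z:onplane(c,190+a/2.752,120+b/2.752,z)
pts={"fe_far":(92,25,.088),"fe_near":(50,262,.088),"bar_far":(36,92,.074),"bar_near":(18,185,.074),"cb_far":(447,85,.079),"cb_near":(415,320,.079),
"b1":(153,78,.084),"b2":(135,153,.084),"piston":(123,224,.118),"gear":(208,233,.088),"B3":(540,239,.014),"B4":(613,274,.014),"B5":(702,261,.014),"B6":(749,200,.014)}
P={k:Z(*v) for k,v in pts.items()}
for k in P:print(k,P[k].round(3)[:2])
d=[P["fe_far"]-P["fe_near"],P["bar_far"]-P["bar_near"],P["cb_far"]-P["cb_near"]]
ys=[np.arctan2(v[1],v[0]) for v in d];print("yaws",ys,[np.linalg.norm(v) for v in d])
psi=ys[0]*.5+ys[2]*.5
bar=(P["bar_far"]+P["bar_near"])/2;fe=(P["fe_far"]+P["fe_near"])/2;cb=(P["cb_far"]+P["cb_near"])/2
ey=np.array([-np.sin(psi),np.cos(psi)]);ex=np.array([np.cos(psi),np.sin(psi)])
print("psi",psi,"fe-bar",(bar-fe)[:2]@ey,(bar-fe)[:2]@ex,"fe-cb",(fe-cb)[:2]@ey)
h=fe[:2]-.227*ey;print("hinge",h,(bar[:2]-h)@ey,(cb[:2]-h)@ey)
for k in("b1","b2","piston","gear"):print(k,((P[k][:2]-h)@ex).round(3),((P[k][:2]-h)@ey).round(3))
E
```

```text
fe_far [0.693 0.272]
fe_near [0.432 0.306]
bar_far [0.619 0.334]
bar_near [0.516 0.349]
cb_far [ 0.637 -0.119]
cb_near [ 0.378 -0.089]
b1 [0.636 0.204]
b2 [0.553 0.22 ]
piston [0.474 0.223]
gear [0.467 0.137]
B3 [ 0.472 -0.235]
B4 [ 0.433 -0.32 ]
B5 [ 0.451 -0.423]
B6 [ 0.523 -0.478]
yaws [np.float64(-0.1326710835096961), np.float64(-0.1454129728462521), np.float64(-0.1176862149644879)] [np.float64(0.26241677814525727), np.float64(0.10450510591667142), np.float64(0.26028922287201395)]
psi -0.12517864923709202 fe-bar 0.05273540980277015 -0.0013870046087780016 fe-cb 0.3968557107725731
hinge [0.53411321 0.06383206] 0.2797354098027702 -0.1698557107725731
b1 0.084 0.151
b2 -0.001 0.158
piston -0.08 0.15
gear -0.075 0.065
```

send_rows(
  series=[
    [[0,0,0,0,0,0.136,1],[0,0,0,0,0,0.136,1],[3.7,-3.5,-0.75,0,0,0,1],[3.7,-3.5,-0.75,0,0,0,1],[3.7,-3.5,-0.75,0,0,0,1],[3.7,-3.5,-0.75,0,0,0,1],[3.7,-3.5,-0.75,0,0,0,1],[3.7,-3.5,-0.75,0,0,0,1],[3.7,-3.5,-0.75,0,0,0,1],[3.7,-3.5,-0.75,0,0,0,1]],
  ],
  force=40,
)

```text
time: 1.5
eef_pos: [0.4787, -0.3684, 0.2916]
tcp_rot: [1.0, 0.0, 0.0, 0.0]
contact_force: [-0.4, -0.9, 0.5]
opening: 1.0
finger_force: 0.0
```

```bash
python3 - <<'E'
from h import *
s=ctrl.get_state();print(s["eef_pos"],Ro.from_quat(s["tcp_rot"]).as_rotvec(),s["qpos"])
c=wristcam();save("w1",c["img"])
for p in([.472,-.235,.014],[.433,-.32,.014],[.451,-.423,.014],[.523,-.478,.014]):print(proj(c,p))
E
```

```text
[ 0.47866429 -0.3684274   0.2915712 ] [3.14147715e+00 1.14960383e-03 1.82573004e-04] [-8.23822707e-01  9.07778665e-02  1.69202396e+00  7.17805125e-06
  1.35862727e+00  7.46240221e-01]
(np.float64(229.75631776776362), np.float64(173.4841752619491))
(np.float64(286.1820600428989), np.float64(198.18973186227512))
(np.float64(352.43469439960865), np.float64(186.95502225120012))
(np.float64(391.22951787368436), np.float64(139.38023140689594))
```

View pics/w1.png

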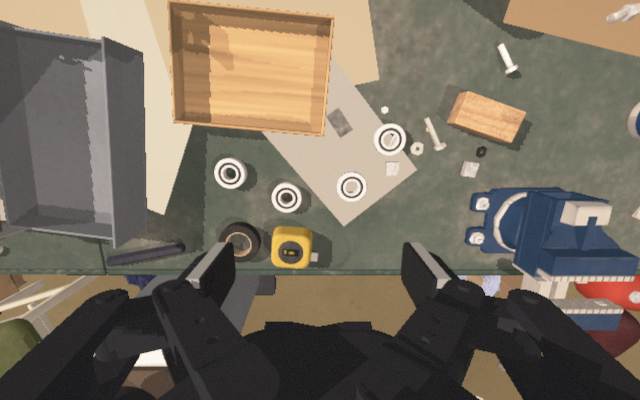

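The wrist view shows four bearings at (230,173), (286,198), (351,186) and (390,139), which matches the projections. I'll start with the piston.

send_rows(
  series=[
    [[0,-5.9,1,0,0,0,1],[0,-5.9,1,0,0,0,1],[0,-5.9,1,0,0,0,1],[0,-5.9,1,0,0,0,1],[0,-5.9,1,0,0,0,1],[0,-5.9,1,0,0,0,1],[0,-5.9,1,0,0,0,1],[0,-5.9,1,0,0,0,1],[-0.5,-5.9,1,0,0,0,1],[0,-5.9,0,0,0,0,1]],
  ],
)

```text
time: 2.8
eef_pos: [0.4711, 0.2218, 0.2004]
tcp_rot: [1.0, 0.0, -0.001, 0.0]
contact_force: [1.4, -1.5, 0.6]
opening: 1.005
finger_force: 0.0
```

```bash
python3 - <<'E'
from h import *
s=ctrl.get_state();print(s["eef_pos"],s["qpos"])
c=wristcam();save("w2",c["img"])
for p in([.474,.223,.118],[.467,.137,.09],[.553,.22,.084],[.636,.204,.084]):print(np.round(proj(c,p)))
E
```

```text
[0.47110904 0.2217922  0.20036608] [ 2.45089269e-01 -2.69195932e-02  1.98151904e+00 -2.04012497e-04
  1.18845689e+00  1.81504616e+00]
[315. 202.]
[406. 201.]
[319. 105.]
[339.  -4.]
```

View pics/w2.png

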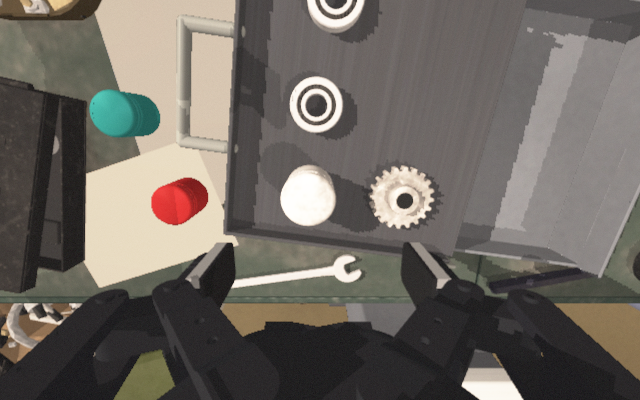

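send_rows(
  series=[
    [[0.5,-0.5,0,0,0,0,0.55],[0,0,0,0,0,0,0.55],[0,0,0,0,0,0,0.55],[0,0,4,0,0,0,0.55],[0,0,4,0,0,0,0.55],[0,0,4,0,0,0,0.55],[0,0,0,0,0,0,0.55]],
  ],
)

```text
time: 3.72
eef_pos: [0.4746, 0.2233, 0.078]
tcp_rot: [1.0, -0.001, -0.004, 0.001]
contact_force: [0.0, -0.5, 0.4]
opening: 0.774
finger_force: 0.0
```

send_rows(
  series=[
    [[0,0,0,0,0,0,-0.3],[0,0,0,0,0,0,-0.3],[0,0,0,0,0,0,-0.3],[0,0,0,0,0,0,-0.3]],
  ],
)

```text
time: 4.22
eef_pos: [0.4788, 0.2254, 0.0835]
tcp_rot: [1.0, 0.001, 0.002, -0.0]
contact_force: [0.0, -1.3, 5.8]
opening: 0.539
finger_force: 41.7
```

send_rows(
  series=[
    [[0,0,-3,0,0,0,-0.3],[0,0,-5,0,0,0,-0.3],[0,1,-4,0,0,0,-0.3],[2,5.6,0,0,0,0,-0.3],[2,5.6,0,0,0,0,-0.3],[2,5.6,0,0,0,0,-0.3],[2,5.6,0,0,0,0,-0.3],[2,5.6,0,0,0,0,-0.3],[2,5.6,0,0,0,0,-0.3],[1.4,5.6,0,0,0,0,-0.3]],
  ],
)

```text
time: 5.48
eef_pos: [0.6117, -0.1782, 0.2008]
tcp_rot: [1.0, 0.0, -0.0, -0.0]
contact_force: [0.8, -0.4, -0.4]
opening: 0.533
finger_force: 41.4
```

send_rows(
  series=[
    [[0,5.5,0,0,0,0,-0.3],[0,0,4,0,0,0,-0.3],[0,0,4,0,0,0,-0.3],[0,0,4,0,0,0,-0.3],[0,0,2,0,0,0,-0.3],[0,0,0,0,0,0,-0.3],[0,0,0,0,0,0,-0.3]],
  ],
)

```text
time: 6.35
eef_pos: [0.6129, -0.2322, 0.0633]
tcp_rot: [1.0, 0.001, 0.001, 0.001]
contact_force: [-0.1, 0.1, -0.2]
opening: 0.538
finger_force: 41.5
```

send_rows(
  series=[
    [[0,0,2,0,0,0,-0.3],[0,0,2,0,0,0,-0.3],[0,0,0.2,0,0,0,-0.3],[0,0,0,0,0,0,-0.3],[0,0,0,0,0,0,-0.3]],
  ],
)

```text
time: 6.98
eef_pos: [0.6115, -0.2316, 0.0193]
tcp_rot: [1.0, 0.0, -0.0, -0.0]
contact_force: [1.1, 0.1, -1.7]
opening: 0.54
finger_force: 41.4
```

```bash
python3 - <<'E'
from h import *
c=ctrl.read_camera("side");im=c["img"];save("s2",cv2.resize(im[100:260,240:400],(600,600),interpolation=cv2.INTER_CUBIC));print(ctrl.get_state()["eef_pos"])
E
```

```text
[ 0.61157841 -0.23164888  0.0194086 ]
```

View pics/s2.png

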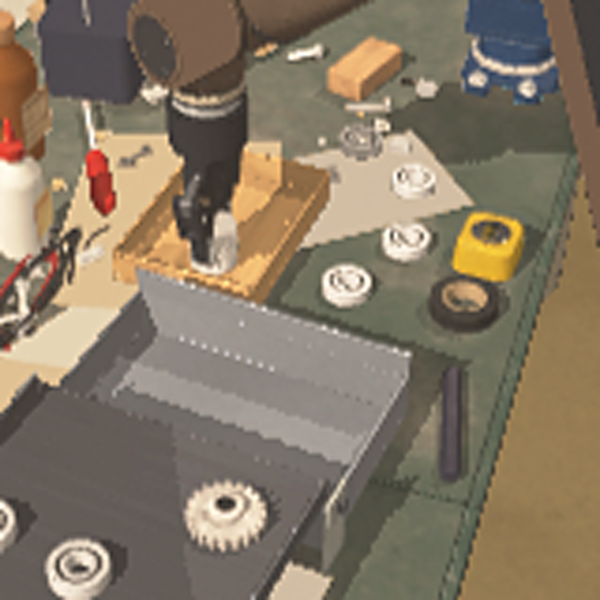

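The side view shows the piston upright in the gripper inside the wooden tray (215,250). I'll release it and fetch the gear.

send_rows(
  series=[
    [[0,0,0,0,0,0,0.4],[0,0,0,0,0,0,0.4],[0,0,0,0,0,0,0.4],[0,0,-5,0,0,0,0.4],[0,0,-6,0,0,0,0.4],[0,0,-6,0,0,0,1],[-2,-5.3,0,0,0,0,1],[-2,-5.3,0,0,0,0,1],[-2,-5.3,0,0,0,0,1],[-2,-5.3,0,0,0,0,1]],
  ],
)

```text
time: 8.28
eef_pos: [0.5306, -0.0182, 0.1896]
tcp_rot: [1.0, 0.0, 0.0, -0.0]
contact_force: [0.5, 0.0, -0.7]
opening: 0.999
finger_force: 0.0
```

send_rows(
  series=[
    [[-2.1,-5.3,0,0,0,0,1],[-2.1,-5.3,0,0,0,0,1],[-2.1,-5.2,0,0,0,0,1],[0,0,3.5,0,0,0,1],[0,0,3.5,0,0,0,1],[0,0,0,0,0,0,1],[0,0,0,0,0,0,1]],
  ],
)

```text
time: 9.15
eef_pos: [0.4692, 0.1382, 0.1207]
tcp_rot: [1.0, 0.0, 0.001, -0.0]
contact_force: [0.1, 0.3, -0.0]
opening: 1.003
finger_force: 0.0
```

send_rows(
  series=[
    [[0,0,2.5,0,0,0,1],[0,0,2,0,0,0,1],[0,0,0.7,0,0,0,1],[0,0,0,0,0,0,1]],
  ],
)

```text
time: 9.65
eef_pos: [0.4691, 0.1381, 0.0683]
tcp_rot: [1.0, 0.0, 0.001, -0.0]
contact_force: [0.1, 0.8, 0.1]
opening: 0.998
finger_force: 0.0
```

send_rows(
  series=[
    [[0,0,0,0,0,0,0],[0,0,0,0,0,0,0],[0,0,0,0,0,0,0],[0,0,0,0,0,0,0]],
  ],
)

```text
time: 10.15
eef_pos: [0.4694, 0.1384, 0.0691]
tcp_rot: [1.0, 0.0, 0.001, -0.0]
contact_force: [-1.0, 0.3, 5.7]
opening: 0.69
finger_force: 42.7
```

send_rows(
  series=[
    [[0,0,-2,0,0,0,0],[0,0,-5.5,0,0,0,0],[0,0,-5.5,0,0,0,0],[1.9,5.6,0,0,0,0,0],[1.9,5.6,0,0,0,0,0],[1.9,5.6,0,0,0,0,0],[1.9,5.6,0,0,0,0,0],[1.9,5.6,0,0,0,0,0],[1.9,5.6,0,0,0,0,0],[1.9,5.6,0,0,0,0,0]],
  ],
)

```text
time: 11.4
eef_pos: [0.6017, -0.2554, 0.197]
tcp_rot: [1.0, 0.0, -0.0, -0.0]
contact_force: [0.2, -0.3, -1.4]
opening: 0.688
finger_force: 44.1
```

send_rows(
  series=[
    [[0,6.0,0,0,0,0,0],[0,0,5,0,0,0,0],[0,0,5,0,0,0,0],[0,0,3.5,0,0,0,0],[0,0,0,0,0,0,0],[0,0,0,0,0,0,0]],
  ],
)

```text
time: 12.15
eef_pos: [0.6026, -0.3143, 0.064]
tcp_rot: [1.0, 0.0, 0.001, 0.001]
contact_force: [-0.2, -0.7, -1.0]
opening: 0.69
finger_force: 44.1
```

Lower the gear, release it with a small opening, rise, and look down at the bench.

send_rows(
  series=[
    [[0,0,3,0,0,0,0],[0,0,2,0,0,0,0],[0,0,0.7,0,0,0,0],[0,0,0,0,0,0,0],[0,0,0,0,0,0,0.55],[0,0,0,0,0,0,0.55],[0,0,-3,0,0,0,0.55],[0,0,-5,0,0,0,0.6],[0,0,-5,0,0,0,0.6]],
  ],
)

```text
time: 13.28
eef_pos: [0.6017, -0.3138, 0.1374]
tcp_rot: [1.0, 0.0, 0.0, 0.0]
contact_force: [0.4, 0.4, 0.5]
opening: 0.796
finger_force: 0.0
```

send_rows(
  series=[
    [[-4,0,-3,0,0,0,0.6],[-4,0,-2,0,0,0,0.6],[-4,0,-2,0,0,0,0.6],[-2,0,0,0,0,0,0.6],[0,0,0,0,0,0,0.6]],
  ],
)

```text
time: 13.9
eef_pos: [0.461, -0.3141, 0.2067]
tcp_rot: [1.0, -0.0, 0.001, 0.001]
contact_force: [-0.4, 0.2, -0.1]
opening: 0.803
finger_force: 0.0
```

```bash
cat > bb.py <<'E'
from h import *
def rings(c,z=.014):
    g=cv2.medianBlur(cv2.cvtColor(c["img"],cv2.COLOR_RGB2GRAY),3)
    m=(g>150).astype(np.uint8);out=[]
    for k in cv2.findContours(m,0,2)[0]:
        p,r=cv2.minEnclosingCircle(k)
        w=onplane(c,*p,z);w2=onplane(c,p[0]+r,p[1],z);R=np.linalg.norm(w2-w)
        if .017<R<.032 and cv2.contourArea(k)>.7*3.14*r*r:out.append((np.round(p).tolist(),w.round(4)[:2].tolist(),round(R,4)))
    return out
E
python3 - <<'E'
from bb import *
print(ctrl.get_state()["eef_pos"])
c=wristcam();save("w3",c["img"])
for r in rings(c):print(r)
for p in([.472,-.235,.014],[.433,-.32,.014],[.451,-.423,.014],[.523,-.478,.014]):print(np.round(proj(c,p)))
E
```

```text
[ 0.46103635 -0.31412914  0.20668713]
([321.0, 201.0], [0.435, -0.3196], np.float64(0.0239))
([251.0, 170.0], [0.4735, -0.2346], np.float64(0.0243))
[252. 171.]
[321. 202.]
[405. 188.]
[457. 128.]
```

View pics/w3.png

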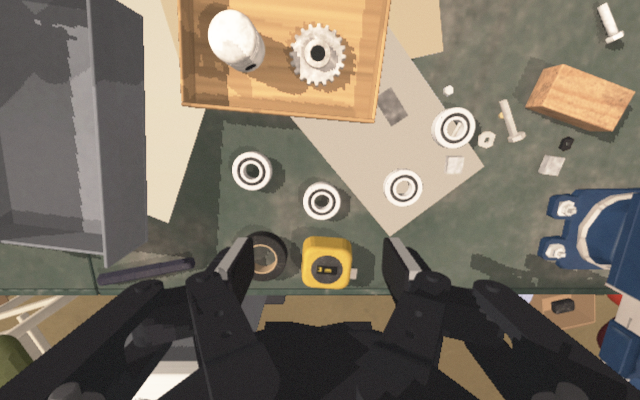

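The wrist view shows the piston (235,40) and gear (317,53) in the returns tray, and all four bearings where they were. Now bearing 3.

send_rows(
  series=[
    [[0.6,-4,0,0,0,0,0.5],[0.6,-4,3,0,0,0,0.5],[0,0,5,0,0,0,0.5],[0,0,5,0,0,0,0.5],[0,0,4.5,0,0,0,0.5],[0,0,2,0,0,0,0.5],[0,0,1,0,0,0,0.5],[0,0,0,0,0,0,0.5]],
  ],
)

```text
time: 14.95
eef_pos: [0.474, -0.2337, -0.0]
tcp_rot: [1.0, 0.001, -0.0, -0.0]
contact_force: [-0.3, -0.2, 0.8]
opening: 0.749
finger_force: 0.0
```

send_rows(
  series=[
    [[0,0,0,0,0,0,-0.3],[0,0,0,0,0,0,-0.3],[0,0,0,0,0,0,-0.3],[0,0,0,0,0,0,-0.3]],
  ],
)

```text
time: 15.45
eef_pos: [0.4749, -0.2347, 0.002]
tcp_rot: [1.0, 0.0, 0.001, 0.001]
contact_force: [0.6, -0.8, 5.9]
opening: 0.516
finger_force: 41.5
```

send_rows(
  series=[
    [[0,0,-2,0,0,0,-0.3],[0,0,-5.5,0,0,0,-0.3],[0,0,-5.5,0,0,0,-0.3],[0,-5.5,-2,0,0,0,-0.3],[0,-5.8,0,0,0,0,-0.3],[0,-5.8,0,0,0,0,-0.3],[0,-5.8,0,0,0,0,-0.3],[0,-5.8,0,0,0,0,-0.3],[0,-5.8,0,0,0,0,-0.3],[0,-5.8,0,0,0,0,-0.3]],
  ],
)

```text
time: 16.7
eef_pos: [0.4722, 0.171, 0.1498]
tcp_rot: [1.0, 0.0, -0.0, 0.0]
contact_force: [-0.1, -0.4, -1.5]
opening: 0.518
finger_force: 41.2
```

send_rows(
  series=[
    [[0,-5.4,0,0,0,0,-0.3],[0,0,3,0,0,0,-0.3],[0,0,3,0,0,0,-0.3],[0,0,0.5,0,0,0,-0.3],[0,0,0,0,0,0,-0.3],[0,0,0,0,0,0,-0.3]],
  ],
)

```text
time: 17.45
eef_pos: [0.4743, 0.2232, 0.0868]
tcp_rot: [1.0, 0.0, 0.001, -0.0]
contact_force: [0.4, -0.8, -1.0]
opening: 0.515
finger_force: 41.3
```

send_rows(
  series=[
    [[0,0,1,0,0,0,-0.3],[0,0,0.4,0,0,0,-0.3],[0,0,0,0,0,0,-0.3],[0,0,0,0,0,0,0.4],[0,0,0,0,0,0,0.4],[0,0,-2.5,0,0,0,0.4],[0,0,-5.5,0,0,0,0.5],[-0.4,5,0,0,0,0,0.5],[-0.4,5.8,0,0,0,0,0.5],[-0.4,5.8,0,0,0,0,0.5]],
  ],
)

```text
time: 18.7
eef_pos: [0.4611, 0.0559, 0.1515]
tcp_rot: [1.0, 0.001, 0.001, 0.0]
contact_force: [0.9, -0.9, -0.2]
opening: 0.746
finger_force: 0.0
```

send_rows(
  series=[
    [[-0.4,5.8,0,0,0,0,0.5],[-0.4,5.8,0,0,0,0,0.5],[-0.4,5.8,0,0,0,0,0.5],[-0.4,5.8,0,0,0,0,0.5],[-0.4,5.8,0,0,0,0,0.5],[-0.4,5.8,0,0,0,0,0.5],[-0.2,3,0,0,0,0,0.5],[0,0,0,0,0,0,0.5]],
  ],
)

```text
time: 19.7
eef_pos: [0.4353, -0.3228, 0.1512]
tcp_rot: [1.0, -0.001, 0.0, 0.0]
contact_force: [0.3, 0.6, -0.4]
opening: 0.751
finger_force: 0.0
```

```bash
cat > m.py <<'E'
from bb import *
s=ctrl.get_state();print(s["eef_pos"].round(4),s["time"])
for r in rings(wristcam()):print("w",r)
c=ctrl.read_camera("top");print([r for r in rings(c) if r[1][1]<-.15 and r[1][0]<.6]);print("tray",[r for r in rings(c,.084) if .08<r[1][1]<.3 and r[1][0]<.7])
E
python3 m.py
```

```text
[ 0.4353 -0.3228  0.1512] 19.7
w ([314.0, 191.0], [0.4349, -0.3197], np.float64(0.0239))
[]
tray [([238.0, 202.0], [0.4722, 0.2219], np.float64(0.0236)), ([239.0, 176.0], [0.5531, 0.2214], np.float64(0.0242)), ([245.0, 148.0], [0.6372, 0.2058], np.float64(0.0246))]
```

send_rows(
  series=[
    [[0,-0.3,4,0,0,0,0.5],[0,0,5,0,0,0,0.5],[0,0,4,0,0,0,0.5],[0,0,2,0,0,0,0.5],[0,0,0,0,0,0,0.5],[0,0,0,0,0,0,-0.3],[0,0,0,0,0,0,-0.3],[0,0,0,0,0,0,-0.3],[0,0,0,0,0,0,-0.3]],
  ],
)

```text
time: 20.92
eef_pos: [0.4367, -0.3184, 0.003]
tcp_rot: [1.0, 0.0, 0.001, 0.001]
contact_force: [2.2, 3.1, 6.2]
opening: 0.515
finger_force: 41.5
```

send_rows(
  series=[
    [[0,0,-2,0,0,0,-0.3],[0,0,-5.5,0,0,0,-0.3],[0,0,-5.5,0,0,0,-0.3],[0.3,-5,-2,0,0,0,-0.3],[0.4,-5.7,0,0,0,0,-0.3],[0.4,-5.7,0,0,0,0,-0.3],[0.4,-5.7,0,0,0,0,-0.3],[0.4,-5.7,0,0,0,0,-0.3],[0.4,-5.7,0,0,0,0,-0.3],[0.4,-5.7,0,0,0,0,-0.3]],
  ],
)

```text
time: 22.18
eef_pos: [0.462, 0.0758, 0.1514]
tcp_rot: [1.0, 0.0, 0.0, 0.0]
contact_force: [0.6, 0.3, -0.3]
opening: 0.513
finger_force: 41.3
```

send_rows(
  series=[
    [[0,-5.6,0,0,0,0,-0.3],[0,0,3,0,0,0,-0.3],[0,0,3,0,0,0,-0.3],[0,0,0.5,0,0,0,-0.3],[0,0,0,0,0,0,-0.3],[0,0,0,0,0,0,-0.3]],
  ],
)

```text
time: 22.92
eef_pos: [0.4634, 0.13, 0.0878]
tcp_rot: [1.0, 0.0, 0.001, -0.0]
contact_force: [1.3, 0.5, -0.5]
opening: 0.514
finger_force: 41.3
```

send_rows(
  series=[
    [[0,0,1,0,0,0,-0.3],[0,0,0.4,0,0,0,-0.3],[0,0,0,0,0,0,-0.3],[0,0,0,0,0,0,0.4],[0,0,0,0,0,0,0.4],[0,0,-2.5,0,0,0,0.4],[0,0,-5.5,0,0,0,0.5],[0,5,0,0,0,0,0.5],[-0.2,5.8,0,0,0,0,0.5],[-0.2,5.8,0,0,0,0,0.5]],
  ],
)

```text
time: 24.18
eef_pos: [0.4583, -0.0372, 0.1526]
tcp_rot: [1.0, 0.001, 0.001, 0.0]
contact_force: [0.7, 0.6, 0.2]
opening: 0.752
finger_force: 0.0
```

send_rows(
  series=[
    [[-0.1,5.8,0,0,0,0,0.5],[-0.1,5.8,0,0,0,0,0.5],[-0.1,5.8,0,0,0,0,0.5],[-0.1,5.8,0,0,0,0,0.5],[-0.1,5.8,0,0,0,0,0.5],[-0.1,5.8,0,0,0,0,0.5],[-0.1,4,0,0,0,0,0.5],[0,0,0,0,0,0,0.5]],
  ],
)

```text
time: 25.18
eef_pos: [0.4511, -0.4265, 0.1519]
tcp_rot: [1.0, -0.001, 0.0, 0.0]
contact_force: [0.7, -0.1, 0.1]
opening: 0.747
finger_force: 0.0
```

```bash
sed -i 's/^for r in rings(wristcam()):/cw=wristcam();save("wl",cw["img"])\nfor r in rings(cw):/' m.py; python3 m.py
```

```text
[ 0.4511 -0.4265  0.1519] 25.175
[]
tray [([268.0, 208.0], [0.4593, 0.129], np.float64(0.0236)), ([238.0, 202.0], [0.4722, 0.2219], np.float64(0.0236)), ([239.0, 176.0], [0.5531, 0.2214], np.float64(0.0242)), ([245.0, 148.0], [0.6372, 0.2058], np.float64(0.0246))]
```

View pics/wl.png

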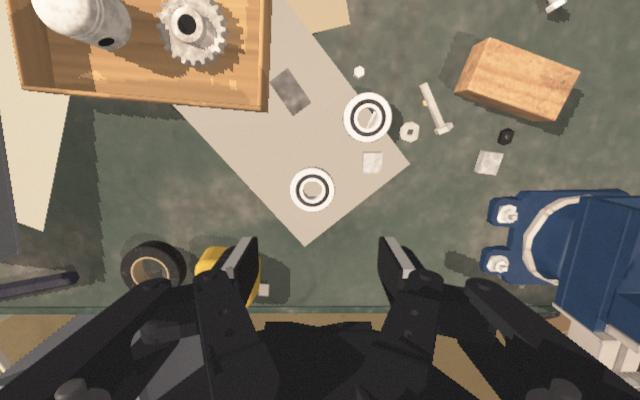

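The wrist view shows bearing 5 at (312,189) and bearing 6 at (368,117). The paper merges with the mask, so I'll use circle detection on these two.

```bash
cat > hc.py <<'E'
from h import *
import sys
def circ(c,z=.014):
    g=cv2.cvtColor(c["img"],cv2.COLOR_RGB2GRAY)[:235];d=(0.24*0+onplane(c,320,200,z));r=.0235/np.linalg.norm(onplane(c,321,200,z)-d)
    k=cv2.HoughCircles(g,cv2.HOUGH_GRADIENT,1,30,param1=150,param2=25,minRadius=int(r*.88),maxRadius=int(r*1.12)+1)
    return [] if k is None else [(p.round(1).tolist(),onplane(c,p[0],p[1],z).round(4)[:2].tolist()) for p in k[0][:6]]
if __name__=="__main__":
    c=wristcam();print(ctrl.get_state()["eef_pos"],*circ(c),sep="\n")
    for p in((312,189),(368,117)):print(onplane(c,*p,.014).round(4))
E
python3 hc.py
```

```text
[ 0.45158107 -0.42272194  0.15167846]
([370.5, 117.5, 24.299999237060547], [0.5234, -0.4751])
([314.5, 186.5, 19.399999618530273], [0.4552, -0.4208])
[ 0.4525 -0.4182  0.014 ]
[ 0.5239 -0.4727  0.014 ]
```

send_rows(
  series=[
    [[0.2,-0.2,4,0,0,0,0.5],[0,0,5,0,0,0,0.5],[0,0,4,0,0,0,0.5],[0,0,2,0,0,0,0.5],[0,0,0,0,0,0,0.5],[0,0,0,0,0,0,-0.3],[0,0,0,0,0,0,-0.3],[0,0,0,0,0,0,-0.3],[0,0,0,0,0,0,-0.3]],
  ],
)

```text
time: 26.45
eef_pos: [0.4551, -0.4233, 0.0049]
tcp_rot: [1.0, 0.0, 0.001, 0.002]
contact_force: [0.3, 1.3, 6.2]
opening: 0.517
finger_force: 41.4
```

send_rows(
  series=[
    [[0,0,-2,0,0,0,-0.3],[0,0,-5.5,0,0,0,-0.3],[0,0,-5.5,0,0,0,-0.3],[0.8,-5,-2,0,0,0,-0.3],[0.9,-5.6,0,0,0,0,-0.3],[0.9,-5.6,0,0,0,0,-0.3],[0.9,-5.6,0,0,0,0,-0.3],[0.9,-5.6,0,0,0,0,-0.3],[0.9,-5.6,0,0,0,0,-0.3],[0.9,-5.6,0,0,0,0,-0.3]],
  ],
)

```text
time: 27.7
eef_pos: [0.5153, -0.0341, 0.1533]
tcp_rot: [1.0, 0.0, 0.001, 0.0]
contact_force: [0.8, -0.6, -0.9]
opening: 0.513
finger_force: 41.2
```

send_rows(
  series=[
    [[0.9,-5.6,0,0,0,0,-0.3],[0.9,-5.6,0,0,0,0,-0.3],[0.7,-4.8,0,0,0,0,-0.3],[0,0,3,0,0,0,-0.3],[0,0,3,0,0,0,-0.3],[0,0,0.4,0,0,0,-0.3],[0,0,0,0,0,0,-0.3],[0,0,0,0,0,0,-0.3]],
  ],
)

```text
time: 28.7
eef_pos: [0.5415, 0.1241, 0.0902]
tcp_rot: [1.0, 0.0, 0.002, -0.0]
contact_force: [0.4, -0.1, -0.7]
opening: 0.516
finger_force: 41.2
```

send_rows(
  series=[
    [[0,0,1,0,0,0,-0.3],[0,0,0.4,0,0,0,-0.3],[0,0,0,0,0,0,-0.3],[0,0,0,0,0,0,0.4],[0,0,0,0,0,0,0.4],[0,0,-2.5,0,0,0,0.4],[0,0,-5.5,0,0,0,0.5],[0,5,0,0,0,0,0.5],[-0.2,5.8,0,0,0,0,0.5],[-0.2,5.8,0,0,0,0,0.5]],
  ],
)

```text
time: 29.95
eef_pos: [0.5363, -0.0431, 0.1545]
tcp_rot: [1.0, 0.001, 0.001, 0.0]
contact_force: [0.6, -0.6, 0.2]
opening: 0.749
finger_force: 0.0
```

send_rows(
  series=[
    [[-0.2,5.8,0,0,0,0,0.5],[-0.2,5.8,0,0,0,0,0.5],[-0.2,5.8,0,0,0,0,0.5],[-0.2,5.8,0,0,0,0,0.5],[-0.2,5.8,0,0,0,0,0.5],[-0.2,5.8,0,0,0,0,0.5],[-0.2,5.8,0,0,0,0,0.5],[0,2.6,0,0,0,0,0.5],[0,0,0,0,0,0,0.5],[0,0,0,0,0,0,0.5]],
  ],
)

```text
time: 31.2
eef_pos: [0.5227, -0.4727, 0.1537]
tcp_rot: [1.0, 0.001, -0.0, -0.001]
contact_force: [-0.3, -0.1, -0.3]
opening: 0.75
finger_force: 0.0
```

```bash
python3 hc.py; python3 m.py
```

```text
[ 0.52291577 -0.47235681  0.15392719]
([319.5, 188.5, 21.600000381469727], [0.5239, -0.4753])
[ 0.5234 -0.4675  0.014 ]
[ 0.5953 -0.5223  0.014 ]
[ 0.5229 -0.4724  0.1539] 31.25
[]
tray [([268.0, 208.0], [0.4593, 0.129], np.float64(0.0236)), ([238.0, 202.0], [0.4722, 0.2219], np.float64(0.0236)), ([272.0, 182.0], [0.5375, 0.1225], np.float64(0.0237)), ([238.0, 176.0], [0.5533, 0.2219], np.float64(0.0237)), ([245.0, 148.0], [0.6372, 0.2058], np.float64(0.0246))]
```

send_rows(
  series=[
    [[0.1,0.2,0,0,0,-0.15,0.5],[0,0,0,0,0,-0.15,0.5],[0,0,3,0,0,-0.15,0.5],[0,0,4,0,0,-0.15,0.5],[0,0,0,0,0,0,0.5],[0,0,0,0,0,0,0.5]],
  ],
)

```text
time: 32.1
eef_pos: [0.5245, -0.4758, 0.0859]
tcp_rot: [0.955, 0.295, 0.0, 0.001]
contact_force: [1.4, -0.5, 0.4]
opening: 0.747
finger_force: 0.0
```

```bash
python3 - <<'E'
from h import *
c=wristcam();save("w6",c["img"]);print(ctrl.get_state()["eef_pos"],proj(c,[.524,-.4753,.014]))
E
```

```text
[ 0.52487473 -0.47642924  0.08685609] (np.float64(316.12657630909706), np.float64(208.39933327067894))
```

View pics/w6.png

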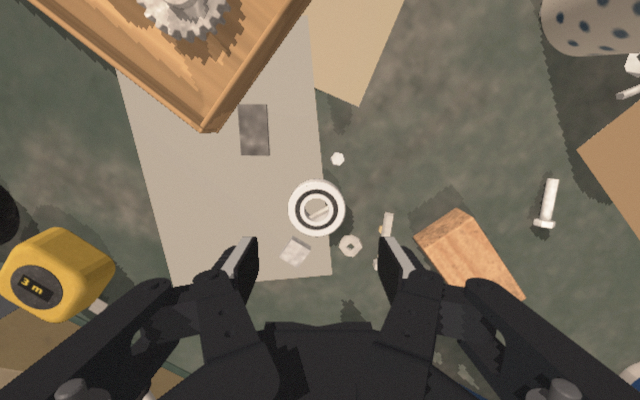

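Bearing 6 is at (316,208). The finger spots on either side (left near 270, right near 362) are clear of the nut and bolt, so I'll descend.

send_rows(
  series=[
    [[0,0,3,0,0,0,0.38],[0,0,3,0,0,0,0.38],[0,0,2.4,0,0,0,0.38],[0,0,0,0,0,0,0.38],[0,0,0,0,0,0,-0.3],[0,0,0,0,0,0,-0.3],[0,0,0,0,0,0,-0.3],[0,0,0,0,0,0,-0.3]],
  ],
)

```text
time: 33.15
eef_pos: [0.5245, -0.4766, 0.002]
tcp_rot: [0.955, 0.296, 0.001, 0.001]
contact_force: [-0.1, -0.1, 3.9]
opening: 0.519
finger_force: 41.2
```

send_rows(
  series=[
    [[0,0,-2,0,0,0,-0.3],[0,0,-4,0,0,0.15,-0.3],[0,0,-4,0,0,0.15,-0.3],[0,0,-4,0,0,0.15,-0.3],[0,0,-1,0,0,0.15,-0.3],[0,0,0,0,0,0,-0.3],[0,0,0,0,0,0,-0.3]],
  ],
)

```text
time: 34.02
eef_pos: [0.5232, -0.4751, 0.1492]
tcp_rot: [1.0, 0.001, -0.001, -0.001]
contact_force: [-0.4, 0.5, -0.5]
opening: 0.513
finger_force: 41.2
```

send_rows(
  series=[
    [[0.9,-5.4,0,0,0,0,-0.3],[0.9,-5.4,0,0,0,0,-0.3],[0.9,-5.4,0,0,0,0,-0.3],[0.9,-5.4,0,0,0,0,-0.3],[0.9,-5.4,0,0,0,0,-0.3],[0.9,-5.4,0,0,0,0,-0.3],[0.9,-5.4,0,0,0,0,-0.3],[0.9,-5.4,0,0,0,0,-0.3],[0.9,-5.4,0,0,0,0,-0.3],[0.9,-5.4,0,0,0,0,-0.3]],
  ],
)

```text
time: 35.28
eef_pos: [0.6125, 0.0662, 0.1489]
tcp_rot: [1.0, 0.001, -0.001, -0.0]
contact_force: [-0.6, -0.4, -0.1]
opening: 0.517
finger_force: 41.2
```

send_rows(
  series=[
    [[0.8,-4.7,0,0,0,0,-0.3],[0,0,3,0,0,0,-0.3],[0,0,3,0,0,0,-0.3],[0,0,0,0,0,0,-0.3],[0,0,0,0,0,0,-0.3]],
  ],
)

```text
time: 35.9
eef_pos: [0.6215, 0.1112, 0.0907]
tcp_rot: [1.0, 0.001, 0.0, -0.0]
contact_force: [0.6, -0.5, -0.2]
opening: 0.516
finger_force: 41.3
```

send_rows(
  series=[
    [[0,0,1,0,0,0,-0.3],[0,0,0.7,0,0,0,-0.3],[0,0,0,0,0,0,-0.3],[0,0,0,0,0,0,0.4],[0,0,0,0,0,0,0.4],[0,0,-2.5,0,0,0,0.4],[0,0,-5.5,0,0,0,0],[0,0,-5.5,0,0,0,0],[-1.1,-5,0,0,0,0,0],[-1.1,-5,0,0,0,0,0]],
  ],
)

```text
time: 37.15
eef_pos: [0.5999, 0.212, 0.2106]
tcp_rot: [1.0, -0.001, 0.002, -0.0]
contact_force: [-0.6, -0.3, 0.0]
opening: 0.502
finger_force: 0.0
```

send_rows(
  series=[
    [[-1.1,-5,0,0,0,0,0],[-1.1,-5,0,0,0,0,0],[-1,-2.9,0,0,0,0,0],[0,0,0,0,0,0.13,0],[0,0,0,0,0,0,0],[0,0,0,0,0,0,0]],
  ],
)

```text
time: 37.9
eef_pos: [0.5673, 0.34, 0.2086]
tcp_rot: [0.998, -0.064, 0.0, -0.0]
contact_force: [0.4, 0.4, 0.3]
opening: 0.5
finger_force: 0.0
```

```bash
python3 m.py; python3 - <<'E'
from h import *
c=wristcam();save("w7",c["img"]);s=ctrl.get_state();print(s["qpos"])
for p in([.568,.338,.074],[.617,.331,.074],[.519,.344,.074]):print(np.round(proj(c,p)))
np.savez("w7.npz",**c)
E
```

```text
[0.5673 0.34   0.2086] 37.9
w ([525.0, 267.0], [0.4138, 0.0775], np.float64(0.0319))
w ([240.0, 211.0], [0.5394, 0.4428], np.float64(0.0238))
[]
tray [([238.0, 203.0], [0.4711, 0.2218], np.float64(0.0242)), ([272.0, 182.0], [0.5368, 0.1222], np.float64(0.0243)), ([239.0, 176.0], [0.5531, 0.2214], np.float64(0.0242)), ([277.0, 154.0], [0.6207, 0.1095], np.float64(0.024)), ([245.0, 148.0], [0.6372, 0.2058], np.float64(0.0246))]
[3.86434640e-01 2.74691937e-01 1.63357796e+00 5.16904834e-05
 1.23322703e+00 2.08641504e+00]
[318. 190.]
[319. 141.]
[319. 235.]
```

View pics/w7.png

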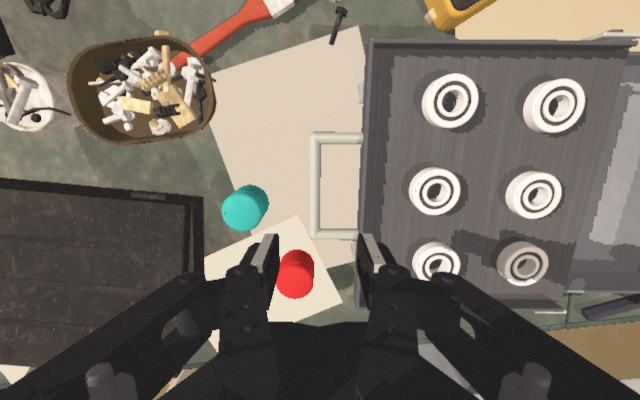

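All six bearings lie on the tray. The bar is vertical in the view at column 314, rows 137–235, aligned with the jaw. I'll go down on the bar.

send_rows(
  series=[
    [[0.4,-0.2,0,0,0,0,-0.1],[0,0,5,0,0,0,-0.1],[0,0,5,0,0,0,-0.1],[0,0,3.5,0,0,0,-0.1],[0,0,1.8,0,0,0,-0.1],[0,0,0,0,0,0,-0.1],[0,0,0,0,0,0,-0.1]],
  ],
)

```text
time: 38.92
eef_pos: [0.5728, 0.3424, 0.0575]
tcp_rot: [0.998, -0.065, 0.002, -0.001]
contact_force: [-0.2, 0.0, 0.2]
opening: 0.457
finger_force: 0.0
```

send_rows(
  series=[
    [[0,0,0,0,0,0,-0.5],[0,0,0,0,0,0,-0.9],[0,0,0,0,0,0,-0.9],[0,0,0,0,0,0,-0.9],[0,0,0,0,0,0,-0.9],[0,0,0,0,0,0,-0.9]],
  ],
  force=30,
)

```text
time: 39.67
eef_pos: [0.5725, 0.3428, 0.0573]
tcp_rot: [0.998, -0.065, 0.001, -0.001]
contact_force: [-0.2, 2.9, 6.3]
opening: 0.127
finger_force: 29.5
```

send_rows(
  series=[
    [[0,0.12,-1.65,0,0,0,-0.9],[0,0.22,-1.64,0,0,0,-0.9],[0,0.32,-1.62,0,0,0,-0.9],[0,0.41,-1.6,0,0,0,-0.9],[0,0.51,-1.57,0,0,0,-0.9],[0,0,0,0,0,0,-0.9]],
  ],
)

```text
time: 40.42
eef_pos: [0.5704, 0.328, 0.1372]
tcp_rot: [0.998, -0.065, 0.002, -0.003]
contact_force: [5.0, 8.2, -2.2]
opening: 0.122
finger_force: 29.6
```

send_rows(
  series=[
    [[0,0.6,-1.54,0,0,0,-0.9],[0,0.69,-1.5,0,0,0,-0.9],[0,0.78,-1.46,0,0,0,-0.9],[0,0.87,-1.41,0,0,0,-0.9],[0,0.95,-1.35,0,0,0,-0.9],[0,0,0,0,0,0,-0.9]],
  ],
)

```text
time: 41.18
eef_pos: [0.5652, 0.2904, 0.2111]
tcp_rot: [0.998, -0.065, 0.002, -0.004]
contact_force: [1.6, 9.7, 3.6]
opening: 0.127
finger_force: 29.9
```

```bash
python3 - <<'E'
from h import *
c=ctrl.read_camera("side");im=c["img"];save("s3",cv2.resize(im[100:310,200:410],(600,600),interpolation=cv2.INTER_CUBIC));s=ctrl.get_state();print(s["eef_pos"],s["contact_force"],s["qpos"])
E
```

```text
[0.56525551 0.29064764 0.21076007] [ 1.90823983 10.15716109  2.4391069 ] [0.31294138 0.21315911 1.70305489 0.00689412 1.21794625 2.01123298]
```

View pics/s3.png

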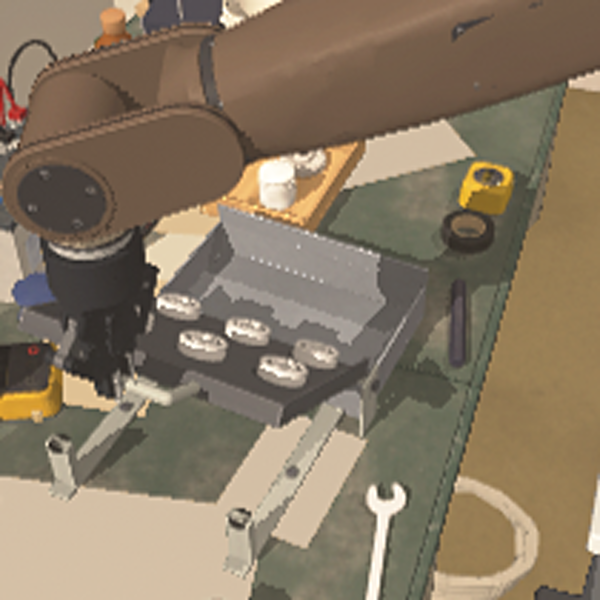

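At about 0.6 rad the bearings haven't moved yet (five are visible on the tray, around (180,305) to (315,350)). I'll lift further in stages.

send_rows(
  series=[
    [[0,0.9,-1.29,0,0,0,-0.9],[0,1.05,-1.23,0,0,0,-0.9],[0,0,0,0,0,0,-0.9],[0,0,0,0,0,0,-0.9],[0,1.15,-1.16,0,0,0,-0.9],[0,1.25,-1.09,0,0,0,-0.9],[0,0,0,0,0,0,-0.9],[0,0,0,0,0,0,-0.9],[0,0,0,0,0,0,-0.9],[0,0,0,0,0,0,-0.9]],
  ],
)

```text
time: 42.48
eef_pos: [0.5593, 0.2476, 0.259]
tcp_rot: [0.998, -0.064, 0.002, -0.004]
contact_force: [0.4, 9.4, 7.5]
opening: 0.126
finger_force: 30.1
```

send_rows(
  series=[
    [[0,1.31,-1.01,0,0,0,-0.9],[0,1.37,-0.93,0,0,0,-0.9],[0,0,0,0,0,0,-0.9],[0,0,0,0,0,0,-0.9],[0,1.42,-0.85,0,0,0,-0.9],[0,0,0,0,0,0,-0.9],[0,0,0,0,0,0,-0.9],[0,0,0,0,0,0,-0.9],[0,0,0,0,0,0,-0.9],[0,0,0,0,0,0,-0.9]],
  ],
)

```text
time: 43.72
eef_pos: [0.5539, 0.2072, 0.2885]
tcp_rot: [0.998, -0.064, 0.002, -0.004]
contact_force: [-1.5, 9.9, 11.5]
opening: 0.123
finger_force: 30.6
```

```bash
python3 - <<'E'
from h import *
a=ctrl.read_camera("side")["img"][100:310,200:410];b=ctrl.read_camera("top")["img"][115:255,200:355]
save("s4",np.hstack([cv2.resize(a,(400,400)),cv2.resize(b,(400,400))]));s=ctrl.get_state();print(s["eef_pos"],s["contact_force"])
E
```

```text
[0.5539323  0.20719599 0.28849829] [-2.4412915   8.24696734 10.96361436]
```

View pics/s4.png

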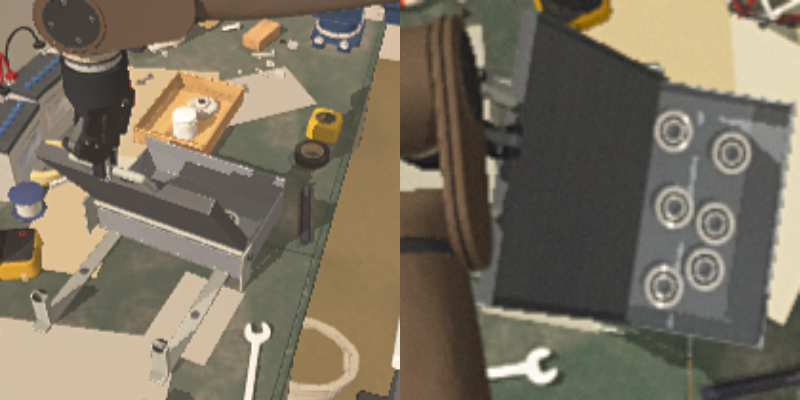

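All six bearings lie in the catch box in the top view, and the tray is empty. I'll lower it by reversing the path.

send_rows(
  series=[
    [[0,-1.42,0.85,0,0,0,-0.9],[0,-1.37,0.93,0,0,0,-0.9],[0,-1.31,1.01,0,0,0,-0.9],[0,-1.25,1.09,0,0,0,-0.9],[0,-1.15,1.16,0,0,0,-0.9],[0,-1.05,1.23,0,0,0,-0.9],[0,-0.9,1.29,0,0,0,-0.9],[0,0,0,0,0,0,-0.9]],
  ],
)

```text
time: 44.82
eef_pos: [0.5655, 0.2912, 0.2097]
tcp_rot: [0.998, -0.064, 0.002, -0.004]
contact_force: [2.2, 9.4, 3.4]
opening: 0.126
finger_force: 31.3
```

send_rows(
  series=[
    [[0,-0.95,1.35,0,0,0,-0.9],[0,-0.87,1.41,0,0,0,-0.9],[0,-0.78,1.46,0,0,0,-0.9],[0,-0.69,1.5,0,0,0,-0.9],[0,-0.6,1.54,0,0,0,-0.9],[0,-0.51,1.57,0,0,0,-0.9],[0,-0.41,1.6,0,0,0,-0.9],[0,-0.32,1.62,0,0,0,-0.9],[0,0,0,0,0,0,-0.9],[0,0,0,0,0,0,-0.9]],
  ],
)

```text
time: 46.08
eef_pos: [0.5722, 0.3398, 0.0877]
tcp_rot: [0.998, -0.065, 0.002, -0.002]
contact_force: [4.7, 6.2, -1.4]
opening: 0.121
finger_force: 32.6
```

send_rows(
  series=[
    [[0,-0.06,0.4,0,0,0,-0.9],[0,-0.06,0.4,0,0,0,-0.9],[0,-0.05,0.4,0,0,0,-0.9],[0,-0.05,0.4,0,0,0,-0.9],[0,-0.04,0.4,0,0,0,-0.9],[0,-0.04,0.4,0,0,0,-0.9],[0,-0.02,0.3,0,0,0,-0.9],[0,-0.02,0.3,0,0,0,-0.9],[0,0,0.2,0,0,0,-0.9],[0,0,0,0,0,0,-0.9]],
  ],
)

```text
time: 47.32
eef_pos: [0.5726, 0.3427, 0.0571]
tcp_rot: [0.998, -0.065, 0.002, -0.001]
contact_force: [1.1, 5.1, 3.3]
opening: 0.123
finger_force: 33.4
```

Back at the starting grasp height with slight upward force, so it is resting. I'll release and rise.

send_rows(
  series=[
    [[0,0,0.05,0,0,0,-0.9],[0,0,0,0,0,0,-0.4],[0,0,0,0,0,0,-0.1],[0,0,0,0,0,0,-0.1],[0,0,0,0,0,0,-0.1],[0,0,-2,0,0,0,-0.1],[0,0,-5,0,0,0,-0.1],[0,0,-6,0,0,0,-0.1],[0,-3,-3,0,0,0,-0.1],[0,0,0,0,0,0,-0.1]],
  ],
)

```text
time: 48.58
eef_pos: [0.5772, 0.3737, 0.2224]
tcp_rot: [0.998, -0.064, 0.005, -0.003]
contact_force: [-0.6, -1.5, 1.2]
opening: 0.451
finger_force: 0.0
```

```bash
python3 - <<'E'
from h import *
b=ctrl.read_camera("top")["img"][115:265,190:480]
save("end",cv2.resize(b,(798,412),interpolation=cv2.INTER_CUBIC))
E
```

```text
(no output)
```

View pics/end.png

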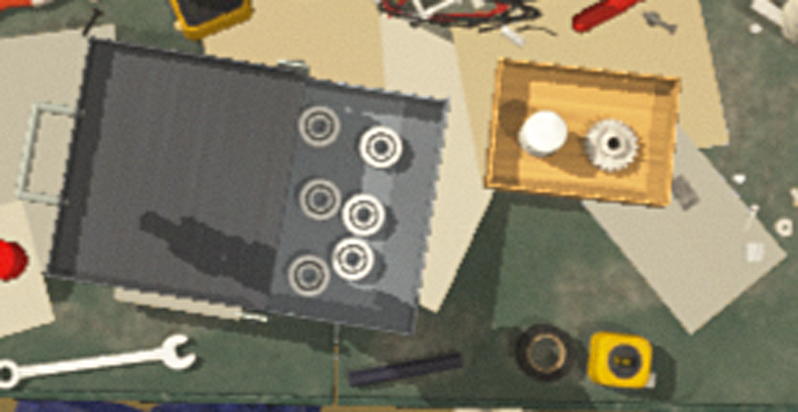

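The tray is level and empty, all six bearings are in the catch box at (308–382, 126–275), the piston (543,133) and gear (612,143) are in the returns tray, and the tapes haven't moved.

```bash
python3 -c "
from plant import ctrl
print(ctrl.sign_off())"
```

```text
the job is handed in; nothing more can be done
None
```

The job is done and handed in at about 49 s: all six bearings are in the catch box, the piston and gear are in the returns tray, and the tilt tray rests level again.

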